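# Stack a candlestick foot in the sprung nest and hold it pressed

### The arm

A 6-joint arm with a two-finger parallel gripper is mounted at the origin on the work surface. World frame = base frame: x ahead of the robot, y to its left, z up, the work surface at z = 0. Lengths are in m, angles in degrees, forces in N, time in s.
With the tool pointing down it reaches from about 0.35 to 0.875 m from the base axis. Payload 4.2 kg.
Tool frame: the origin (TCP) lies at the very end of the fingers, on their centre line; the grasp point (between the pads) lies 19 mm behind it (r.grip_point_offset is the distance from the TCP to the grasp point, in m); z points along the fingers, y is the line along which they close (so a half turn about z gives the same grasp; the last joint's range is limited). The gripper opens to 87 mm and grips with 3 to 60 N. Pads are 19 mm wide; open, the fingers measure 117 mm over their backs; the gripper's body (75 mm by 190 mm) begins 51 mm behind the grasp point.
Start: joints at [-54.626, 22.042, 0.453, 0, -68.411, -14.817], TCP at [0.219, -0.585, 0.223] pointing down, gripper open.
Joint ranges: [-179.83, 179.83], [-69.29, 118.12], [-61.27, 80.66], [-181.25, 117.63], [-171.15, -9.14], [-177.46, 177.46]. Speed limits (degrees/s): [159.86, 159.86, 180, 180, 180, 180].

### API

Orientations are given as a 3x3 rotation matrix whose columns are the frame's x, y, z axes.
In Python, from station import r gives the robot as it stands.
- The arm moves only by the tool move_arm, never from a script. Its argument "series" is a list of rows, each a list of 3 entries, a list of its own where there are three numbers: the turn, a rotation vector about the tool's x, y, z as a fraction of full scale, then the shift along the tool's x, y, z as a fraction of full scale, then the opening, from 0 (shut) to 1 (fully open). A call has 1 to 12 rows; each row shifts and turns the commanded pose from where the row before left it, along the tool's axes as they then stand; what a row does not reach is not made up. Full scale, the value 1, is 0.5 m for a shift and 0.1 rad for a turn. A row lasts 1/10 s, in which the tool goes at most 50 mm and 8.59 degrees, less where a joint would pass 70% of its speed; a pose out of reach is approached as far as the arm can. A call with a number of a shift or a turn outside -1 to 1 is refused whole. A call with a gripper value outside its range is refused whole. The fingers move at their own pace and stop on an object; the grip force is fixed at half the most. Time passes only in rows, so rows that do not move let the fingers close. It gives the time, the measured TCP pose, the force, the opening and the grip force at its end, in the units of the state.
- r.sense(): the state, without advancing time (a new reading comes with each control period).
- r.capture(name): name is "scene" or "top" or "wrist"; returns a dict with "img" (420x560x3 uint8, red, green, blue), "fx", "fy", "cx", "cy" (pixels), "k1" (the pictures are not rectified: a ray, as slopes to the right and down, at radius r is drawn at 1 + k1 r^2 times it, then the intrinsics apply), "origin" and "orientation" of the camera in the world. Camera axes: x right, y up, looking along -z (the intrinsics and any distortion apply to the point x, -y, -z); pixel columns grow to the right and rows downward; lengths in m; the calibration is good to about 2 mm. A picture is of the moment at which its call begins. There is no depth.
- r.finish_job(): hands the job in; it is judged then, once.
Trained networks look in the newest picture that a camera, given by its name, has taken for a name from the list of things; names that differ only in an ending like _2 or _b are one class to them, and where a whole thing is asked for, a point or a joint stands for the part that bears it (a point fixed in the world has none). Each returns a list of dicts, best first, with "score" (0 to 1); they miss things now and then, are a little off and sometimes report something else, mostly with a low value. They report only what shows in the picture. A call takes as long as a camera call. They do not tell look-alikes from the thing itself.
- r.cut_out(target, camera): "pixels" (420x560 bool, what is visible of it) and "centre" ([column, row] in pixels, amid what is visible of it).
- r.pinpoint(target, camera): "centre" ([column, row] in pixels: a listed point, or the origin of a listed thing).
The state is a dict: "time_s": time; "joints": joint angles; "joint_velocities": joint speeds; "effort": joint torques, N m; "tcp_pos": TCP position; "ee_rot": TCP orientation; "wrist_force": force on the tool from outside, world axes, zero at the start; "moment": the same for the moment, N m; "gripper_width": opening from 0.0 (shut) to 1.0 (fully open); "gripper_force": force on a finger pad.
Only numpy, scipy, OpenCV 4.12 (cv2) and the standard library are available. Lean on these libraries where they do the work, as an engineer would, in place of code of your own. Each camera call takes 0.05 s, during which the arm holds its last target. There are 200 camera calls.

### The job

Stack the three parts of the candlestick foot squarely between the four posts of the bench nest, one after the other: first the tall metal drum with its recess upwards, then the wooden spacer ring, then the flat metal disc on top. Then press with the fingertips on the disc and push the whole stack 10 mm down against the nest's spring, until the top of the disc is level with the top of the square setting block beside the posts, and keep it there: finish while still holding the stack pressed, without letting go. Leave the other things on the bench where they are.

Things in the scene. Friction and masses are not known exactly. Their poses are not given: they have to be found in the camera images.
- nest_seat (a point): Centre of the nest's pocket: the middle of the top of the round sprung plunger (44 mm across) when not pressed, 30 mm above the bench; it does not move with the plunger. x and y are along the base plate's sides, z up. The four posts round it end 55 mm above this point (straight to 48 mm, then a tapered tip); the circle between them is 59.6 mm across.
- nest: The nest: dark steel base plate 116 x 116 x 12 mm fixed to the bench (origin under its centre, axes along its sides), four round steel posts 10 mm thick at 24.6 mm either way from the centre along x and y. Gaps between neighbouring posts are 39 mm wide, open down to the plate: fingers gripping a part along the plate's x (or y) fit in two opposite gaps.
- block_top (a point): Centre of the top of the setting block, a square steel pillar 14 x 14 mm on the nest's plate, outside one post at 46 mm along the plate's x and 46 mm along its y; its flat top is 44 mm above nest_seat, 10 mm below the top of the full stack when not pressed.
- plunger (a joint): Travel of the nest's sprung plunger, in m: 0 fully up, grows as it is pushed down, stop at 0.016. Its spring holds the bare stack up at 0 (preload 6 N, then 0.9 N per mm: some 12 N more than the stack's weight at 0.010) and lifts it again when let go.
- drum_mid (a point): Drum: plain metal cup with thick walls, 56 mm across, 30 mm tall, open at the top (recess 36 mm across, 20 mm deep), lower edge bevelled 4 mm, about 0.2 kg. Goes in first, bevel down. Loose, standing flat on the bench, axis upright; the point is its centre, half-way up; z is up along its axis.
- spacer_mid (a point): Spacer: wooden ring 56 mm across, hole 26 mm, 12 mm high, about 0.03 kg. Goes on the drum. Loose, standing flat on the bench, axis upright; the point is its centre, half-way up; z is up along its axis.
- disc_mid (a point): Disc: plain flat metal disc without a hole, 56 mm across, 12 mm thick, about 0.07 kg. Goes on top, its top then 54 mm above nest_seat before pressing. Loose, standing flat on the bench, axis upright; the point is its centre, half-way up; z is up along its axis.
- stake: Bystander: small dark steel doming stake with a round head, 30 mm across, 43 mm tall, standing among the parts; origin under its centre.
- jar: Bystander: small amber glass jar with a metal lid, 36 mm across, 45 mm tall; origin under its centre.
- hammer: Bystander: hammer lying on the bench beyond the parts.
- bowl: Bystander: white bowl 140 mm across, 55 mm tall; origin under its centre.
- screwdriver: Bystander: screwdriver lying on the bench.
Mind the look-alikes: they are no part of the job. What is meant by the part that bears disc_mid is not red, and is the larger of those in its own colour.

How it is judged:
By the outcome, as a careful person would: the job done as asked, in the order asked, and still so for the second after the job is handed in, while the arm keeps its last pose, push and grip.
It also fails if it takes over 72 s, if anything falls off the work surface, if the arm or the gripper's body presses on something with over 40 N, if the wrist force passes 120 N, or if a joint passes its speed limit or range.

## Working session

There is one attempt and no reset: what is moved stays moved. The work goes in short steps, Python scripts to look and compute and a tool call to move; the robot and the scene stay as the last step left them, time stands still between calls to the robot, and variables do not carry over. Pictures are saved under pics/ and viewed, at most 10 in all, crops included, and the job is handed in when it is done.

Besides the shell and the picture viewer there is one more tool, called after "Request:" by a JSON object that holds its "op" and its "data". move_arm: Moves the arm, as the interface text tells. Its arguments: {"type":"object","properties":{"series":{"type":"array"}},"required":["series"]}

```bash
ls; mkdir -p pics
cat > h.py <<'E'
import numpy as np, cv2
from station import r
def ray(c,uv):
    x=(uv[0]-c["cx"])/c["fx"]; y=(uv[1]-c["cy"])/c["fy"]
    rd=np.hypot(x,y); q=rd
    for _ in range(30): q=rd/(1+c["k1"]*q*q)
    s=q/rd if rd>0 else 1
    d=np.array(c["orientation"])@np.array([x*s,-y*s,-1.]); return np.array(c["origin"]),d
def at(c,uv,z):
    o,d=ray(c,uv); return o+d*(z-o[2])/d[2]
def proj(c,p):
    v=np.array(c["orientation"]).T@(np.array(p)-np.array(c["origin"])); a=v[0]/-v[2]; b=-v[1]/-v[2]
    k=1+c["k1"]*(a*a+b*b); return np.array([c["cx"]+c["fx"]*a*k,c["cy"]+c["fy"]*b*k])
Z=dict(nest_seat=.03,nest=0,block_top=.074,drum_mid=.015,spacer_mid=.006,disc_mid=.006,stake=0,jar=0,bowl=0)
def save(c,n): cv2.imwrite(f"pics/{n}.png",c["img"][:,:,::-1])
E
python3 - <<'E'
from h import *
np.set_printoptions(precision=4,suppress=True)
for cam in ["top","scene"]:
    c=r.capture(cam); save(c,cam+"1"); print(cam,c["origin"])
    for n in Z:
        for d in r.pinpoint(n,cam):
            if d["score"]>.2: print(n,round(d["score"],2),np.round(d["centre"],1),at(c,d["centre"],Z[n]))
s=r.sense(); print(s["tcp_pos"],s["ee_rot"],s["gripper_width"],s["wrist_force"])
E
```

```text
pics
top [0.4158 0.0214 1.0687]
nest_seat 0.8 [193.2 260.6] [0.4859 0.1986 0.03  ]
nest_seat 0.61 [278.9 201.9] [0.6234 0.0048 0.03  ]
nest 0.8 [197.5 262.4] [0.4839 0.1935 0.    ]
block_top 0.84 [180.2 234.3] [0.5403 0.2218 0.074 ]
drum_mid 0.61 [298.  261.1] [ 0.4876 -0.0403  0.015 ]
spacer_mid 0.68 [391.4 288.3] [ 0.4274 -0.256   0.006 ]
disc_mid 0.94 [433.6 225.8] [ 0.5737 -0.3615  0.006 ]
disc_mid 0.88 [349.1 206.7] [ 0.618  -0.1627  0.006 ]
disc_mid 0.46 [382.8 218.9] [ 0.5893 -0.2419  0.006 ]
stake 0.53 [348.8 252.9] [ 0.5087 -0.1606  0.    ]
jar 0.45 [282.5 199.4] [ 0.6356 -0.0043  0.    ]
bowl 0.71 [426.  173.6] [ 0.7024 -0.3522  0.    ]
scene [ 1.0277 -0.3953  0.8102]
nest_seat 0.74 [307.9 163.8] [0.488  0.2008 0.03  ]
nest 0.57 [306.8 171.4] [0.4858 0.2005 0.    ]
nest 0.56 [238.4 218.7] [ 0.4839 -0.0383  0.    ]
block_top 0.71 [331.7 156.5] [0.5418 0.2301 0.074 ]
drum_mid 0.91 [240.6 217.6] [ 0.495  -0.0388  0.015 ]
spacer_mid 0.62 [147.7 253.7] [ 0.4217 -0.2613  0.006 ]
disc_mid 0.8 [146.8 324. ] [ 0.5711 -0.3575  0.006 ]
disc_mid 0.74 [238.  281.5] [ 0.6228 -0.1537  0.006 ]
disc_mid 0.54 [195.1 300.5] [ 0.5958 -0.2506  0.006 ]
stake 0.59 [331.8 131.8] [0.4213 0.3725 0.    ]
stake 0.52 [205.8 257.2] [ 0.5193 -0.1655 -0.    ]
jar 0.7 [290.4 245.9] [ 0.6308 -0.0017  0.    ]
bowl 0.96 [185.2 371.7] [ 0.7042 -0.3556  0.    ]
bowl 0.35 [308.1 165.5] [0.4723 0.2194 0.    ]
[ 0.2195 -0.5852  0.2226] [[-0.9363 -0.3511  0.    ]
 [-0.3511  0.9363 -0.    ]
 [-0.     -0.     -1.    ]] 0.9978876551076122 [0.009  0.2643 0.7038]
```

Run:
```python
import cv2
a=cv2.imread("pics/top1.png")[140:340,150:470]; b=cv2.imread("pics/scene1.png")[110:410,90:390]
cv2.imwrite("pics/a.png",cv2.resize(a,(800,500),interpolation=cv2.INTER_CUBIC));cv2.imwrite("pics/b.png",cv2.resize(b,(600,600),interpolation=cv2.INTER_CUBIC))
```

```text
(no output)
```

View pics/a.png

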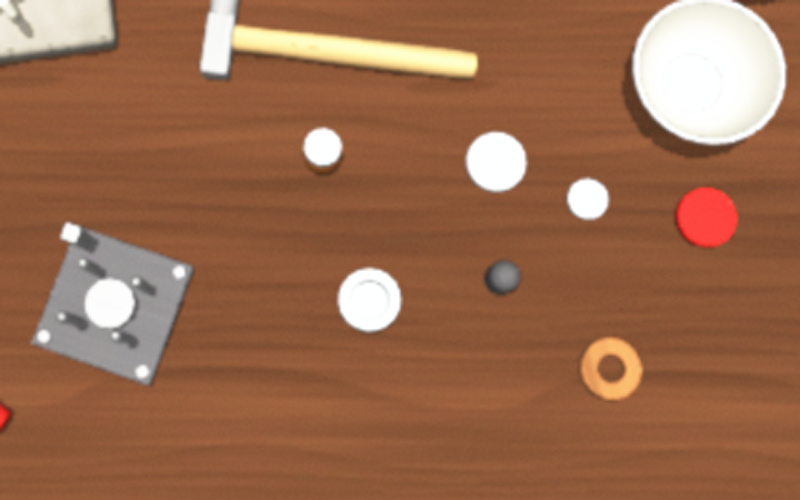

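View pics/b.png

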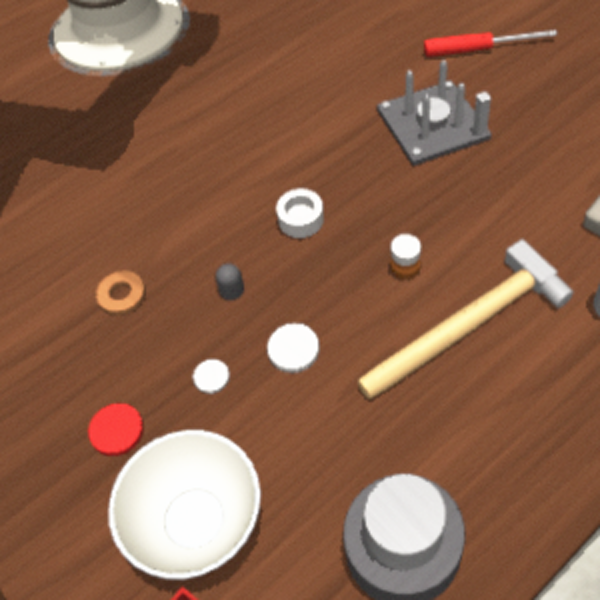

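The top view shows the drum (recess up) at crop (370,300), the large metal disc at (497,162), the spacer at (611,368) and the nest at (110,303), with its x axis at about -18° and the block at (70,233). The red disc at (707,217) and the small metal one at (588,199) are look-alikes. The scene view agrees. I'll turn the gripper along the nest x axis and go to above the drum.

Request:
{"op": "move_arm", "data": {"series": [[[0, 0, -1], [0, 0, 0], 1], [[0, 0, -1], [0, 0, 0], 1], [[0, 0, -1], [0, 0, 0], 1], [[0, 0, -1], [0, 0, 0], 1], [[0, 0, -1], [0, 0, 0], 1], [[0, 0, -1], [0, 0, 0], 1], [[0, 0, -1], [0, 0, 0], 1], [[0, 0, -1], [0, 0, 0], 1], [[0, 0, -1], [0, 0, 0], 1]]}}

```text
time_s: 1.9
tcp_pos: [0.2195, -0.5852, 0.2226]
ee_rot: [[-0.303, -0.953, -0.0], [-0.953, 0.303, 0.0], [-0.0, 0.0, -1.0]]
wrist_force: [0.3, -0.4, -0.2]
gripper_width: 1.001
gripper_force: 0.0
```

Request:
{"op": "move_arm", "data": {"series": [[[0, 0, 0], [-0.09, -0.013, 0], 1], [[0, 0, 0], [-0.09, -0.013, 0], 1], [[0, 0, 0], [-0.09, -0.013, 0], 1], [[0, 0, 0], [-0.09, -0.013, 0], 1], [[0, 0, 0], [-0.09, -0.013, 0], 1], [[0, 0, 0], [-0.09, -0.013, 0], 1], [[0, 0, 0], [-0.09, -0.013, 0], 1], [[0, 0, 0], [-0.09, -0.013, 0], 1], [[0, 0, 0], [-0.09, -0.013, 0], 1], [[0, 0, 0], [-0.09, -0.013, 0], 1], [[0, 0, 0], [-0.09, -0.013, 0], 1], [[0, 0, 0], [-0.09, -0.013, 0], 1]]}}

```text
time_s: 3.1
tcp_pos: [0.4601, -0.0933, 0.2231]
ee_rot: [[-0.307, -0.952, 0.001], [-0.952, 0.307, 0.0], [-0.0, -0.001, -1.0]]
wrist_force: [0.4, -1.5, -0.1]
gripper_width: 1.0
gripper_force: 0.0
```

```bash
cat >> h.py <<'E'
np.set_printoptions(precision=4,suppress=True)
def delta(p):
    s=r.sense(); R=np.array(s["ee_rot"]); d=R.T@(np.array(p)-s["tcp_pos"]); print("tool delta mm",d*1000,"fractions",d/.5)
def look(names,cam="wrist",n=None):
    c=r.capture(cam)
    if n: save(c,n)
    for m in names:
        for d in r.pinpoint(m,cam):
            if d["score"]>.2: print(m,round(d["score"],2),np.round(d["centre"],1),at(c,d["centre"],Z[m]))
    return c
E
python3 - <<'E'
from h import *
s=r.sense(); print(s["time_s"],s["tcp_pos"],s["ee_rot"],s["joints"])
c=look(["drum_mid","nest_seat","block_top","stake","disc_mid"],n="w1"); print(c["origin"],c["orientation"],c["fx"])
E
```

```text
3.1 [ 0.4601 -0.0933  0.2231] [[-0.3066 -0.9518  0.0012]
 [-0.9518  0.3066  0.    ]
 [-0.0004 -0.0011 -1.    ]] [  8.4424   6.6606 -20.4463   0.0102 -62.8248 -26.2996]
drum_mid 0.76 [267.3 226.8] [ 0.4897 -0.0424  0.015 ]
drum_mid 0.53 [134.2 169.2] [ 0.6198 -0.1622  0.015 ]
stake 0.65 [218.1 140.4] [ 0.5135 -0.1619  0.    ]
disc_mid 0.85 [129.3  94.3] [ 0.5922 -0.2442  0.006 ]
disc_mid 0.59 [135.8 169.6] [ 0.6226 -0.1609  0.006 ]
[ 0.4344 -0.1733  0.3847] [[-0.9518 -0.2918 -0.094 ]
 [ 0.3066 -0.908  -0.2856]
 [-0.002  -0.3007  0.9537]] 311.83729896170786
```

View pics/w1.png

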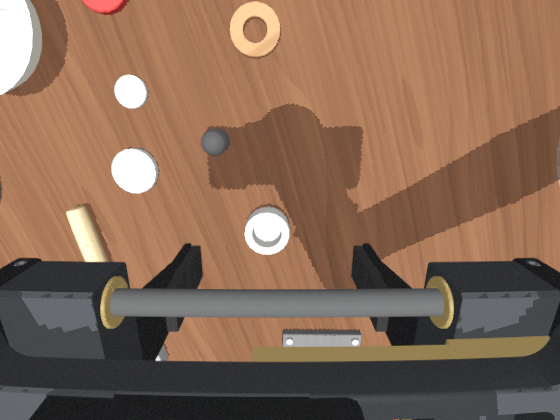

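The wrist view shows the drum at (267,231), the disc at (135,170), the stake at (215,141) and the spacer at (255,28). I'll refine these with silhouette fits.

```bash
cat >> h.py <<'E'
from scipy.optimize import fsolve
def hullc(c,xy,R,z0,z1):
    t=np.linspace(0,2*np.pi,60,endpoint=False)
    P=[proj(c,[xy[0]+R*np.cos(a),xy[1]+R*np.sin(a),z]) for z in (z0,z1) for a in t]
    h=cv2.convexHull(np.array(P,np.float32)); m=cv2.moments(h); return np.array([m["m10"],m["m01"]])/m["m00"],m["m00"]
def fit(c,name,xy,R,z0,z1,cam="wrist"):
    best=None
    for d in r.cut_out(name,cam):
        m=d["pixels"].astype(np.uint8); h=cv2.convexHull(cv2.findNonZero(m)); M=cv2.moments(h)
        if not M["m00"]: continue
        ys,xs=np.nonzero(m); g=np.array([M["m10"],M["m01"]])/M["m00"]
        e=np.linalg.norm(g-hullc(c,xy,R,z0,z1)[0])
        if best is None or e<best[0]: best=(e,g,M["m00"],d["score"])
    e,g,A,sc=best
    s=fsolve(lambda q:hullc(c,q,R,z0,z1)[0]-g,xy)
    print(name,"fit",s,"score",round(sc,2),"px",g,"area",A,hullc(c,s,R,z0,z1)[1]); return s
E
python3 - <<'E'
from h import *
c=r.capture("wrist")
d=fit(c,"drum_mid",[.49,-.042],.028,0,.03)
fit(c,"disc_mid",[.621,-.161],.028,0,.012)
fit(c,"spacer_mid",[.425,-.258],.028,0,.012)
c=r.capture("top"); fit(c,"drum_mid",[.49,-.042],.028,0,.03,"top");fit(c,"nest_seat",[.487,.2],.022,.03,.03,"top")if 0 else 0
delta([*d,.05])
E
```

```text
drum_mid fit [ 0.4915 -0.0385] score 0.62 px [266.4568 232.6874] area 1671.5 1809.5007476921892
disc_mid fit [ 0.6241 -0.1605] score 0.65 px [134.1179 172.3106] area 1617.0 1754.9261006271117
spacer_mid fit [ 0.4321 -0.261 ] score 0.95 px [253.8873  32.2986] area 2253.0 2370.662076607019
drum_mid fit [ 0.7139 -0.3654] score 0.59 px [433.5789 167.2966] area 2743.0 544.6452507523354
tool delta mm [-64.5821 -12.9804 172.6143] fractions [-0.1292 -0.026   0.3452]
```

```bash
cat >> h.py <<'E'
def seg(c,xy,R,z0,z1,kind="white"):
    "silhouette by colour near the guess; centre by matching hull centroid"
    g0,_=hullc(c,xy,R,z0,z1); hsv=cv2.cvtColor(c["img"],cv2.COLOR_RGB2HSV)
    m=(hsv[...,1]<70)&(hsv[...,2]>90) if kind=="white" else (hsv[...,2]>165)&(hsv[...,1]>70)
    n,l,st,ce=cv2.connectedComponentsWithStats(m.astype(np.uint8))
    k=min((i for i in range(1,n) if st[i,4]>300),key=lambda i:np.linalg.norm(ce[i]-g0))
    h=cv2.convexHull(cv2.findNonZero((l==k).astype(np.uint8))); M=cv2.moments(h); g=np.array([M["m10"],M["m01"]])/M["m00"]
    s=fsolve(lambda q:hullc(c,q,R,z0,z1)[0]-g,xy)
    print("seg",s,"px",g,st[k],"area",M["m00"],hullc(c,s,R,z0,z1)[1]); return s
E
python3 - <<'E'
from h import *
c=r.capture("wrist")
d=seg(c,[.49,-.042],.028,0,.03)
seg(c,[.621,-.161],.028,0,.012)
seg(c,[.425,-.258],.028,0,.012,"wood")
c=r.capture("top"); seg(c,[.49,-.042],.028,0,.03)
seg(c,[.621,-.161],.028,0,.012)
seg(c,[.425,-.258],.028,0,.012,"wood")
delta([*d,.05])
E
```

```text
seg [ 0.4915 -0.0385] px [266.7489 232.8164] [ 244  209   46   48 1758] area 1718.0 1807.9103555857437
seg [ 0.6243 -0.1604] px [134.3238 172.6772] [ 111  150   48   46 1716] area 1683.5 1751.3743477400858
seg [ 0.3856 -0.1781] px [316.4215  94.4136] [  129     0   362   213 46243] area 62207.0 2031.078410574235
seg [0.3883 0.0073] px [277.2101 305.1503] [  163   211   246   209 21593] area 36844.5 503.09769168822095
seg [ 0.6291 -0.1612] px [348.4384 202.1108] [336 193  25  19 334] area 350.5 455.0039263397921
seg [ 0.5724 -0.3587] px [432.544  226.3893] [421 215  24  24 441] area 420.0 482.0017171711661
tool delta mm [-64.351  -13.0163 172.6205] fractions [-0.1287 -0.026   0.3452]
```

Run:
```python
from h import *
c=r.capture("wrist"); hsv=cv2.cvtColor(c["img"],cv2.COLOR_RGB2HSV)
for xy in ([.4915,-.0385],[.4897,-.0424]):
    for z in (0,.015,.03):
        t=np.linspace(0,6.28,60); P=np.array([proj(c,[xy[0]+.028*np.cos(a),xy[1]+.028*np.sin(a),z]) for a in t]); print(xy,z,P.min(0),P.max(0))
print(hsv[196:262:2,267].tolist())
im=c["img"][190:270,220:310].copy(); cv2.imwrite("pics/dz.png",cv2.resize(im[:,:,::-1],None,fx=6,fy=6,interpolation=cv2.INTER_NEAREST))
```

```text
[0.4915, -0.0385] 0 [245.9618 207.4602] [288.4136 247.1422]
[0.4915, -0.0385] 0.015 [244.8498 211.0577] [288.8278 251.9797]
[0.4915, -0.0385] 0.03 [243.6558 214.9303] [289.2726 257.1677]
[0.4897, -0.0424] 0 [246.2532 204.2983] [288.8409 244.2356]
[0.4897, -0.0424] 0.015 [245.1476 207.7909] [289.2721 248.9873]
[0.4897, -0.0424] 0.03 [243.96   211.5515] [289.7353 254.0848]
[[12, 121, 167], [13, 122, 170], [11, 119, 174], [12, 119, 176], [11, 115, 179], [10, 121, 129], [11, 76, 134], [20, 5, 165], [20, 5, 168], [45, 2, 210], [0, 0, 255], [0, 0, 255], [0, 0, 255], [0, 0, 255], [0, 0, 255], [0, 0, 255], [0, 0, 255], [0, 0, 255], [0, 0, 255], [0, 0, 255], [0, 0, 255], [0, 0, 255], [0, 0, 255], [30, 2, 233], [20, 5, 168], [20, 5, 166], [24, 8, 165], [0, 0, 255], [0, 0, 255], [0, 0, 255], [14, 11, 249], [11, 123, 166], [11, 123, 164]]
```

View pics/dz.png

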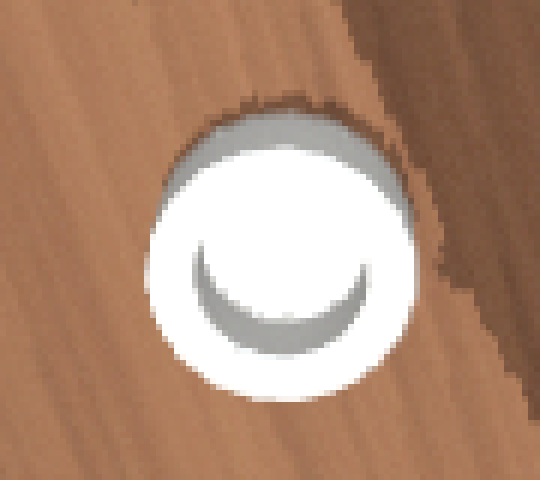

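The top rim spans columns 244–290 and rows 214–257, so the drum centre is about (0.491, -0.0395). Next I descend and grip.

Request:
{"op": "move_arm", "data": {"series": [[[0, 0, 0], [-0.06, -0.013, 0], 1], [[0, 0, 0], [-0.06, -0.013, 0], 1], [[0, 0, 0], [0, 0, 0.08], 1], [[0, 0, 0], [0, 0, 0.08], 1], [[0, 0, 0], [0, 0, 0.08], 1], [[0, 0, 0], [0, 0, 0.08], 1], [[0, 0, 0], [0, 0, 0.04], 1], [[0, 0, 0], [0, 0, 0.03], 1], [[0, 0, 0], [0, 0, 0.03], 1], [[0, 0, 0], [0, 0, 0], 1]]}}

```text
time_s: 4.85
tcp_pos: [0.4889, -0.0424, 0.0107]
ee_rot: [[-0.307, -0.952, -0.005], [-0.952, 0.307, -0.001], [0.002, 0.004, -1.0]]
wrist_force: [0.1, 0.2, -0.2]
gripper_width: 1.003
gripper_force: 0.0
```

Run:
```python
from h import *
s=r.sense(); print(s["tcp_pos"],s["wrist_force"]); delta([.491,-.0395,.004])
```

```text
[ 0.4889 -0.0424  0.0107] [ 0.0658  0.1987 -0.2345]
tool delta mm [-3.4668 -1.152   6.7358] fractions [-0.0069 -0.0023  0.0135]
```

Request:
{"op": "move_arm", "data": {"series": [[[0, 0, 0], [-0.007, -0.0023, 0.006], 1], [[0, 0, 0], [0, 0, 0.006], 1], [[0, 0, 0], [0, 0, 0], 1], [[0, 0, 0], [0, 0, 0], 1]]}}

```text
time_s: 5.25
tcp_pos: [0.4927, -0.039, 0.007]
ee_rot: [[-0.307, -0.952, 0.001], [-0.952, 0.307, 0.0], [-0.0, -0.001, -1.0]]
wrist_force: [-0.4, -0.4, -0.7]
gripper_width: 1.004
gripper_force: 0.0
```

Run:
```python
from h import *
s=r.sense(); print(s["tcp_pos"],s["wrist_force"]); delta([.491,-.0395,.004])
```

```text
[ 0.4927 -0.039   0.007 ] [-0.4422 -0.3796 -0.7351]
tool delta mm [1.0172 1.487  3.0356] fractions [0.002  0.003  0.0061]
```

Request:
{"op": "move_arm", "data": {"series": [[[0, 0, 0], [0.002, 0.003, 0.006], 1], [[0, 0, 0], [0, 0, 0], 1], [[0, 0, 0], [0, 0, 0], 0], [[0, 0, 0], [0, 0, 0], 0], [[0, 0, 0], [0, 0, 0], 0], [[0, 0, 0], [0, 0, 0], 0], [[0, 0, 0], [0, 0, 0], 0], [[0, 0, 0], [0, 0, 0], 0], [[0, 0, 0], [0, 0, 0], 0], [[0, 0, 0], [0, 0, 0], 0]]}}

```text
time_s: 6.25
tcp_pos: [0.4907, -0.0396, 0.0036]
ee_rot: [[-0.307, -0.952, -0.0], [-0.952, 0.307, -0.0], [0.0, -0.0, -1.0]]
wrist_force: [0.8, 0.1, -0.7]
gripper_width: 0.624
gripper_force: 30.4
```

Request:
{"op": "move_arm", "data": {"series": [[[0, 0, 0], [0, 0, -0.04], 0], [[0, 0, 0], [0, 0, -0.08], 0], [[0, 0, 0], [0, 0, -0.08], 0], [[0, 0, 0], [0, 0, -0.08], 0], [[0, 0, 0], [0, 0, -0.08], 0], [[0, 0, 0], [0, 0, -0.08], 0], [[0, 0, 0], [-0.068, 0.038, 0], 0], [[0, 0, 0], [-0.068, 0.038, 0], 0], [[0, 0, 0], [-0.068, 0.038, 0], 0], [[0, 0, 0], [-0.068, 0.038, 0], 0], [[0, 0, 0], [0, 0, 0], 0], [[0, 0, 0], [0, 0, 0], 0]]}}

```text
time_s: 7.45
tcp_pos: [0.4593, 0.1137, 0.2229]
ee_rot: [[-0.305, -0.952, -0.002], [-0.952, 0.305, -0.001], [0.001, 0.001, -1.0]]
wrist_force: [-0.0, -0.6, -1.3]
gripper_width: 0.626
gripper_force: 30.4
```

Run:
```python
from h import *
s=r.sense(); print(s["tcp_pos"],s["wrist_force"],s["gripper_width"])
c=look(["nest_seat","block_top","nest"],n="w2")
seg(c,[.487,.2],.022,.03,.03)
im=c["img"][130:280,160:360]; cv2.imwrite("pics/w2c.png",cv2.resize(im[:,:,::-1],None,fx=4,fy=4,interpolation=cv2.INTER_NEAREST))
```

```text
[0.4593 0.1137 0.2229] [-0.0214 -0.5642 -1.285 ] 0.6262061681066495
seg [0.4838 0.1899] px [276.7413 248.0179] [ 222  203  110   87 8231] area 8579.5 897.2712694159709
```

View pics/w2c.png

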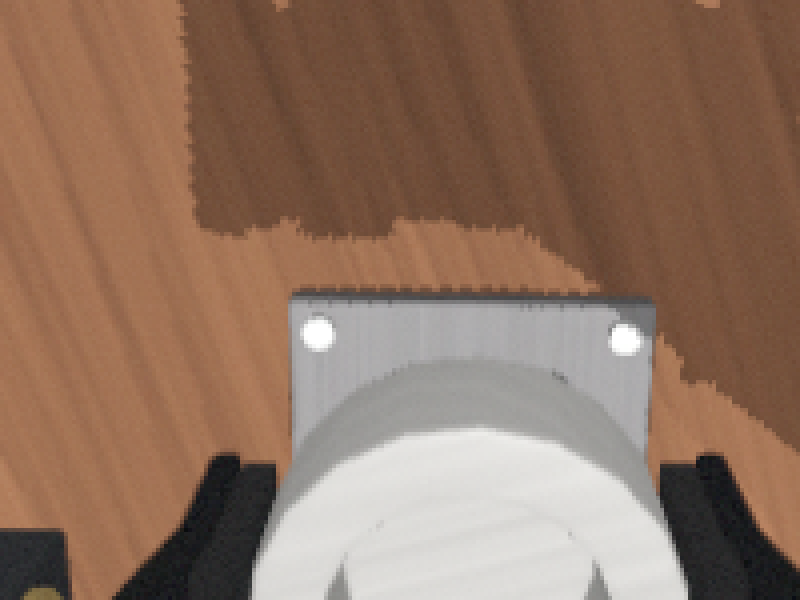

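The held drum hides the nest from this side, so I'm moving to where the nest lies on the +x side of the tool. The plate edge at crop row ~295 is nearly parallel to the image, so the yaw is already close.

Request:
{"op": "move_arm", "data": {"series": [[[0, 0, 0], [-0.08, 0, 0], 0], [[0, 0, 0], [-0.08, 0, 0], 0], [[0, 0, 0], [-0.08, 0, 0], 0], [[0, 0, 0], [-0.07, 0, 0], 0], [[0, 0, 0], [0, 0, 0], 0], [[0, 0, 0], [0, 0, 0], 0]]}}

```text
time_s: 8.25
tcp_pos: [0.5078, 0.2602, 0.2227]
ee_rot: [[-0.308, -0.952, -0.002], [-0.952, 0.308, -0.001], [0.002, 0.001, -1.0]]
wrist_force: [-0.7, 0.2, -2.2]
gripper_width: 0.63
gripper_force: 30.4
```

Run:
```python
from h import *
s=r.sense(); print(s["tcp_pos"],s["wrist_force"],s["gripper_width"])
c=look(["nest_seat","block_top","nest"],n="w3")
R=np.array(s["ee_rot"]); print("rim centre predicted", proj(c,np.array(s["tcp_pos"])-R[:,2]*.0264))
im=c["img"][60:260,180:440]; cv2.imwrite("pics/w3c.png",cv2.resize(im[:,:,::-1],None,fx=3,fy=3,interpolation=cv2.INTER_NEAREST))
```

```text
[0.5078 0.2602 0.2227] [-0.7127  0.2146 -2.2077] 0.6298099330210128
nest_seat 0.82 [280.1 125.8] [0.4835 0.1967 0.03  ]
block_top 0.59 [235.7 174.9] [0.5408 0.2268 0.074 ]
nest 0.82 [278.8 124.3] [0.4846 0.196  0.    ]
rim centre predicted [277.3416 287.499 ]
```

View pics/w3c.png

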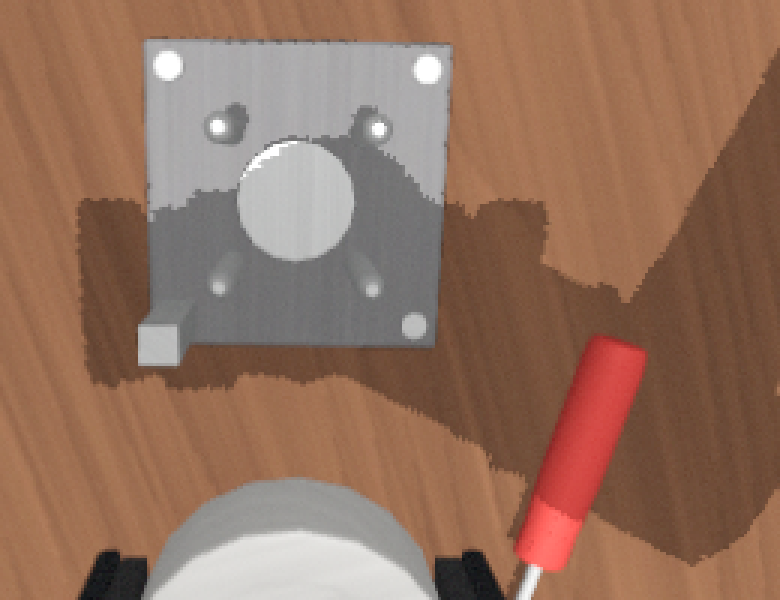

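The nest is fully visible: plunger at crop (296,201), post tips at (217,127), (379,129), (219,288) and (373,288), and block top at (158,344). I'll fit the nest pose to these points.

Run:
```python
from h import *
from scipy.optimize import least_squares
s=r.sense(); c=r.capture("wrist")
uv=np.array([[296,201],[158,344],[217,127],[379,129],[219,288],[373,288]])/3-.5+[180,60]
# image up=-nest y? tool x=(-.31,-.95): image up = tool x ; image left = -tool y = +nest x
a=.0246
mod=[[0,0,.03],[.046,.046,.074],[a,-a,.085],[-a,-a,.085],[a,a,.085],[-a,a,.085]]
def res(q,M=mod,U=uv):
    C,S=np.cos(q[2]),np.sin(q[2])
    return np.concatenate([proj(c,[q[0]+C*m[0]-S*m[1],q[1]+S*m[0]+C*m[1],m[2]])-u for m,u in zip(M,U)])
f=least_squares(res,[.485,.198,-.31]); print(f.x,np.degrees(f.x[2]),f.fun.reshape(-1,2))
R=np.array(s["ee_rot"]);p=np.array(s["tcp_pos"]); print("tool y angle",np.degrees(np.arctan2(R[1,1],R[0,1])))
for dx in (-.002,0,.002): print(dx,"rim top row",proj(c,p-R[:,2]*.0264+R[:,0]*(.028+dx)),"meas ~",236.3)
delta([*f.x[:2],.2])
```

```text
[ 0.4858  0.1962 -0.3272] -18.746791839660993 [[ 0.0368 -0.0823]
 [ 0.1898  0.4351]
 [ 0.2056 -0.2777]
 [-0.1767 -0.1654]
 [-0.0552 -0.2899]
 [-0.1874  0.4222]]
tool y angle 162.0376293075351
-0.002 rim top row [277.4151 239.1615] meas ~ 236.3
0 rim top row [277.4186 235.2154] meas ~ 236.3
0.002 rim top row [277.4221 231.2353] meas ~ 236.3
tool delta mm [66.9501  1.2176 23.8508] fractions [0.1339 0.0024 0.0477]
```

Request:
{"op": "move_arm", "data": {"series": [[[0, 0, 0.14], [0.06, 0.001, 0], 0], [[0, 0, 0], [0.075, 0.0014, 0], 0], [[0, 0, 0], [0, 0, 0.06], 0], [[0, 0, 0], [0, 0, 0.06], 0], [[0, 0, 0], [0, 0, 0.06], 0], [[0, 0, 0], [0, 0, 0.06], 0], [[0, 0, 0], [0, 0, 0], 0], [[0, 0, 0], [0, 0, 0], 0], [[0, 0, 0], [0, 0, 0], 0]]}}

```text
time_s: 9.4
tcp_pos: [0.4867, 0.1977, 0.1056]
ee_rot: [[-0.32, -0.947, 0.003], [-0.947, 0.32, 0.002], [-0.003, -0.003, -1.0]]
wrist_force: [0.5, -0.4, -2.1]
gripper_width: 0.623
gripper_force: 30.4
```

```bash
cat >> h.py <<'E'
NEST=np.array([.4858,.1962])
def over(dx=0.,z=.1,n=NEST):
    s=r.sense(); R=np.array(s["ee_rot"]); print(s["time_s"],s["tcp_pos"],"F",s["wrist_force"],"w",s["gripper_width"],"yaw",np.degrees(np.arctan2(R[1,1],R[0,1])),"zax",R[:,2])
    delta([*(n+R[:2,0]*dx),z])
E
python3 -c "
from h import *
over(.0005,.0436)"
```

```text
9.4 [0.4867 0.1977 0.1056] F [ 0.5307 -0.3855 -2.1465] w 0.62321129631284 yaw 161.34004256786562 zax [ 0.0035  0.0021 -1.    ]
tool delta mm [ 2.3554  0.5125 62.0102] fractions [0.0047 0.001  0.124 ]
```

Request:
{"op": "move_arm", "data": {"series": [[[0, 0, 0], [0.003, 0.0005, 0], 0], [[0, 0, 0], [0, 0, 0], 0], [[0, 0, 0], [0, 0, 0], 0], [[0, 0, 0], [0, 0, 0], 0]]}}

```text
time_s: 9.8
tcp_pos: [0.4847, 0.1958, 0.1039]
ee_rot: [[-0.32, -0.947, 0.001], [-0.947, 0.32, 0.0], [-0.001, -0.0, -1.0]]
wrist_force: [0.4, 1.0, -2.3]
gripper_width: 0.623
gripper_force: 30.4
```

```bash
python3 -c "
from h import *
over(.0005,.0436)"
```

```text
9.8 [0.4847 0.1958 0.1039] F [ 0.3855  0.9906 -2.2732] w 0.6226433196708623 yaw 161.327867964155 zax [ 0.0006  0.0004 -1.    ]
tool delta mm [-0.2124 -0.8488 60.3399] fractions [-0.0004 -0.0017  0.1207]
```

Request:
{"op": "move_arm", "data": {"series": [[[0, 0, 0], [0, -0.0014, 0.01], 0], [[0, 0, 0], [0, 0, 0.015], 0], [[0, 0, 0], [0, 0, 0.015], 0], [[0, 0, 0], [0, 0, 0.015], 0], [[0, 0, 0], [0, 0, 0.015], 0], [[0, 0, 0], [0, 0, 0.015], 0], [[0, 0, 0], [0, 0, 0.015], 0], [[0, 0, 0], [0, 0, 0.01], 0], [[0, 0, 0], [0, 0, 0], 0], [[0, 0, 0], [0, 0, 0], 0]]}}

```text
time_s: 10.8
tcp_pos: [0.4854, 0.1955, 0.0486]
ee_rot: [[-0.32, -0.947, 0.0], [-0.947, 0.32, -0.0], [-0.0, -0.0, -1.0]]
wrist_force: [-0.1, -0.2, -2.2]
gripper_width: 0.623
gripper_force: 30.4
```

```bash
python3 -c "
from h import *
over(.0005,.0336)"
```

```text
10.8 [0.4854 0.1955 0.0486] F [-0.1082 -0.2322 -2.2031] w 0.622541703278365 yaw 161.32850791862262 zax [ 0.0001 -0.     -1.    ]
tool delta mm [-0.2724 -0.1192 14.9637] fractions [-0.0005 -0.0002  0.0299]
```

Request:
{"op": "move_arm", "data": {"series": [[[0, 0, 0], [0, 0, 0.012], 0], [[0, 0, 0], [0, 0, 0.01], 0], [[0, 0, 0], [0, 0, 0.006], 0], [[0, 0, 0], [0, 0, 0], 0], [[0, 0, 0], [0, 0, 0], 0], [[0, 0, 0], [0, 0, 0], 0]]}}

```text
time_s: 11.4
tcp_pos: [0.4854, 0.1955, 0.0347]
ee_rot: [[-0.32, -0.947, 0.0], [-0.947, 0.32, 0.0], [-0.0, -0.0, -1.0]]
wrist_force: [0.8, 0.5, -1.4]
gripper_width: 0.625
gripper_force: 30.4
```

```bash
python3 -c "
from h import *
over(.0005,.0336)"
```

```text
11.4 [0.4854 0.1955 0.0347] F [ 0.7866  0.4506 -1.3598] w 0.6245669406861358 yaw 161.32283053184815 zax [ 0.0002  0.0002 -1.    ]
tool delta mm [-0.2877 -0.1671  1.0651] fractions [-0.0006 -0.0003  0.0021]
```

Request:
{"op": "move_arm", "data": {"series": [[[0, 0, 0], [0, 0, 0.002], 0], [[0, 0, 0], [0, 0, 0], 1], [[0, 0, 0], [0, 0, 0], 1], [[0, 0, 0], [0, 0, 0], 1], [[0, 0, 0], [0, 0, 0], 1], [[0, 0, 0], [0, 0, -0.03], 1], [[0, 0, 0], [0, 0, -0.06], 1], [[0, 0, 0], [0, 0, -0.08], 1], [[0, 0, 0], [0, 0, -0.08], 1], [[0, 0, 0], [0, 0, -0.08], 1], [[0, 0, 0], [0, 0, -0.05], 1]]}}

```text
time_s: 12.5
tcp_pos: [0.4862, 0.1959, 0.2273]
ee_rot: [[-0.32, -0.947, 0.005], [-0.947, 0.32, 0.003], [-0.004, -0.003, -1.0]]
wrist_force: [0.7, 0.7, 0.0]
gripper_width: 0.999
gripper_force: 0.0
```

Request:
{"op": "move_arm", "data": {"series": [[[0, 0, 0], [0.08, -0.02, 0], 1], [[0, 0, 0], [0.087, -0.021, 0], 1], [[0, 0, 0], [0.087, -0.021, 0], 1], [[0, 0, 0], [0.087, -0.021, 0], 1], [[0, 0, 0], [0.087, -0.021, 0], 1], [[0, 0, 0], [0.087, -0.021, 0], 1], [[0, 0, 0], [0.087, -0.021, 0], 1], [[0, 0, 0], [0.087, -0.021, 0], 1], [[0, 0, 0], [0.087, -0.021, 0], 1], [[0, 0, 0], [0, 0, 0], 1], [[0, 0, 0], [0, 0, 0], 1]]}}

```text
time_s: 13.6
tcp_pos: [0.4496, -0.2032, 0.2234]
ee_rot: [[-0.323, -0.946, -0.0], [-0.946, 0.323, 0.0], [-0.0, 0.0, -1.0]]
wrist_force: [0.2, 0.6, -0.0]
gripper_width: 1.0
gripper_force: 0.0
```

Run:
```python
from h import *
c=look(["spacer_mid"],n="w4")
xy=fit(c,"spacer_mid",[.4274,-.258],.028,0,.012)
over(n=xy,z=.003)
u=proj(c,[*xy,.012]).astype(int); print(u)
im=c["img"][u[1]-50:u[1]+50,u[0]-65:u[0]+65]; cv2.imwrite("pics/w4c.png",cv2.resize(im[:,:,::-1],None,fx=6,fy=6,interpolation=cv2.INTER_NEAREST))
t=np.linspace(0,6.28,60)
for z in (0,.012):
  P=np.array([proj(c,[xy[0]+.028*np.cos(a),xy[1]+.028*np.sin(a),z]) for a in t])-u+[65,50]+.5; print(z,P.min(0)*6,P.max(0)*6)
```

```text
spacer_mid fit [ 0.4321 -0.2617] score 0.81 px [274.9875 130.1452] area 1749.0 1846.5931705180556
13.75 [ 0.4502 -0.2014  0.2236] F [-0.103  -0.1051  0.3692] w 0.9987962429992778 yaw 161.40061776852718 zax [ 0.0002  0.0001 -1.    ]
tool delta mm [ 63.0078  -2.0634 220.6181] fractions [ 0.126  -0.0041  0.4412]
[274 130]
0 [259.7112 157.5553] [538.7127 442.9852]
0.012 [254.9828 156.6828] [542.8041 450.9946]
```

View pics/w4c.png

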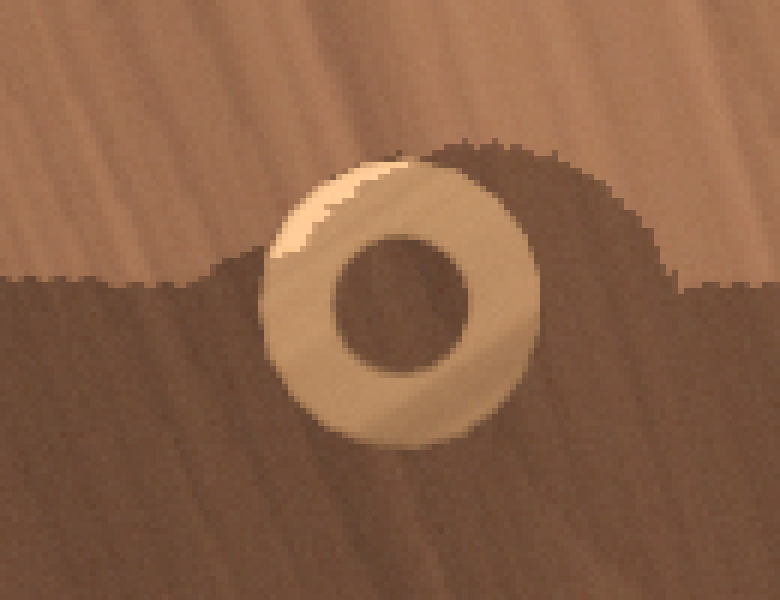

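The ring is centred at crop (400,304), which matches the fit of (0.4321, -0.2617). Going down on it.

Request:
{"op": "move_arm", "data": {"series": [[[0, 0, 0], [0.06, -0.004, 0], 1], [[0, 0, 0], [0.066, 0, 0], 1], [[0, 0, 0], [0, 0, 0.08], 1], [[0, 0, 0], [0, 0, 0.08], 1], [[0, 0, 0], [0, 0, 0.08], 1], [[0, 0, 0], [0, 0, 0.08], 1], [[0, 0, 0], [0, 0, 0.06], 1], [[0, 0, 0], [0, 0, 0.04], 1], [[0, 0, 0], [0, 0, 0], 1], [[0, 0, 0], [0, 0, 0], 1], [[0, 0, 0], [0, 0, 0], 1], [[0, 0, 0], [0, 0, 0], 1]]}}

```text
time_s: 14.95
tcp_pos: [0.433, -0.2626, 0.015]
ee_rot: [[-0.32, -0.948, 0.003], [-0.948, 0.32, -0.001], [-0.0, -0.003, -1.0]]
wrist_force: [0.0, -0.0, -0.5]
gripper_width: 1.001
gripper_force: 0.0
```

```bash
python3 -c "
from h import *
over(z=.003,n=np.array([.4321,-.2617]))"
```

```text
14.95 [ 0.433  -0.2626  0.015 ] F [ 0.0443 -0.0253 -0.5393] w 1.0008112164217844 yaw 161.36139298552592 zax [ 0.0031 -0.0008 -1.    ]
tool delta mm [-0.5479  1.1376 12.028 ] fractions [-0.0011  0.0023  0.0241]
```

Request:
{"op": "move_arm", "data": {"series": [[[0, 0, 0], [0, 0, 0.015], 1], [[0, 0, 0], [0, 0, 0.008], 1], [[0, 0, 0], [0, 0, 0], 1], [[0, 0, 0], [0, 0, 0], 1], [[0, 0, 0], [0, 0, 0], 1]]}}

```text
time_s: 15.45
tcp_pos: [0.4319, -0.2627, 0.0021]
ee_rot: [[-0.32, -0.947, 0.0], [-0.947, 0.32, -0.0], [0.0, -0.0, -1.0]]
wrist_force: [0.1, 0.4, -0.7]
gripper_width: 1.002
gripper_force: 0.0
```

```bash
python3 -c "
from h import *
over(z=.003,n=np.array([.4321,-.2617]))"
```

```text
15.45 [ 0.4319 -0.2627  0.0021] F [ 0.0953  0.4316 -0.7399] w 1.0017421397622512 yaw 161.31924026221745 zax [ 0.0001 -0.0001 -1.    ]
tool delta mm [-0.9901  0.0855 -0.934 ] fractions [-0.002   0.0002 -0.0019]
```

Request:
{"op": "move_arm", "data": {"series": [[[0, 0, 0], [-0.002, 0, -0.002], 1], [[0, 0, 0], [0, 0, 0], 1], [[0, 0, 0], [0, 0, 0], 0], [[0, 0, 0], [0, 0, 0], 0], [[0, 0, 0], [0, 0, 0], 0], [[0, 0, 0], [0, 0, 0], 0], [[0, 0, 0], [0, 0, 0], 0], [[0, 0, 0], [0, 0, 0], 0], [[0, 0, 0], [0, 0, 0], 0], [[0, 0, 0], [0, 0, 0], 0]]}}

```text
time_s: 16.45
tcp_pos: [0.4321, -0.2616, 0.003]
ee_rot: [[-0.32, -0.947, -0.0], [-0.947, 0.32, 0.0], [-0.0, 0.0, -1.0]]
wrist_force: [-0.7, 1.1, 0.5]
gripper_width: 0.633
gripper_force: 30.0
```

Request:
{"op": "move_arm", "data": {"series": [[[0, 0, 0], [0, 0, -0.03], 0], [[0, 0, 0], [0, 0, -0.08], 0], [[0, 0, 0], [0, 0, -0.08], 0], [[0, 0, 0], [0, 0, -0.08], 0], [[0, 0, 0], [0, 0, -0.08], 0], [[0, 0, 0], [0, 0, -0.05], 0], [[0, 0, 0], [0, 0, 0], 0]]}}

```text
time_s: 17.15
tcp_pos: [0.4343, -0.2624, 0.2074]
ee_rot: [[-0.32, -0.947, 0.009], [-0.948, 0.32, -0.003], [0.0, -0.009, -1.0]]
wrist_force: [0.9, 0.4, -0.5]
gripper_width: 0.633
gripper_force: 30.0
```

Request:
{"op": "move_arm", "data": {"series": [[[0, 0, 0], [-0.09, 0.019, 0], 0], [[0, 0, 0], [-0.09, 0.019, 0], 0], [[0, 0, 0], [-0.09, 0.019, 0], 0], [[0, 0, 0], [-0.09, 0.019, 0], 0], [[0, 0, 0], [-0.09, 0.019, 0], 0], [[0, 0, 0], [-0.09, 0.019, 0], 0], [[0, 0, 0], [-0.09, 0.019, 0], 0], [[0, 0, 0], [-0.09, 0.019, 0], 0], [[0, 0, 0], [-0.09, 0.02, 0], 0], [[0, 0, 0], [-0.09, 0.02, 0], 0], [[0, 0, 0], [0, 0, 0], 0], [[0, 0, 0], [0, 0, 0], 0]]}}

```text
time_s: 18.35
tcp_pos: [0.4844, 0.1959, 0.2014]
ee_rot: [[-0.319, -0.948, -0.003], [-0.948, 0.319, -0.002], [0.003, 0.002, -1.0]]
wrist_force: [-0.8, -0.1, 0.3]
gripper_width: 0.64
gripper_force: 30.0
```

Run:
```python
from h import *
over(0,.115)
s=r.sense(); c=r.capture("wrist"); save(c,"w5"); R=np.array(s["ee_rot"]);p=np.array(s["tcp_pos"])
top=p-R[:,2]*.009
print("pred rim top",proj(c,top+R[:,0]*.028),"L/R",proj(c,top-R[:,1]*.028),proj(c,top+R[:,1]*.028))
im=c["img"][200:320,190:370]; cv2.imwrite("pics/w5c.png",cv2.resize(im[:,:,::-1],None,fx=4,fy=4,interpolation=cv2.INTER_NEAREST))
```

```text
18.35 [0.4844 0.1959 0.2014] F [-0.8091 -0.0603  0.2694] w 0.6399957914683665 yaw 161.41524572695317 zax [-0.0029 -0.0017 -1.    ]
tool delta mm [-0.9349 -1.4554 86.409 ] fractions [-0.0019 -0.0029  0.1728]
pred rim top [277.3757 222.3872] L/R [226.3963 270.2046] [328.2817 270.2454]
```

View pics/w5c.png

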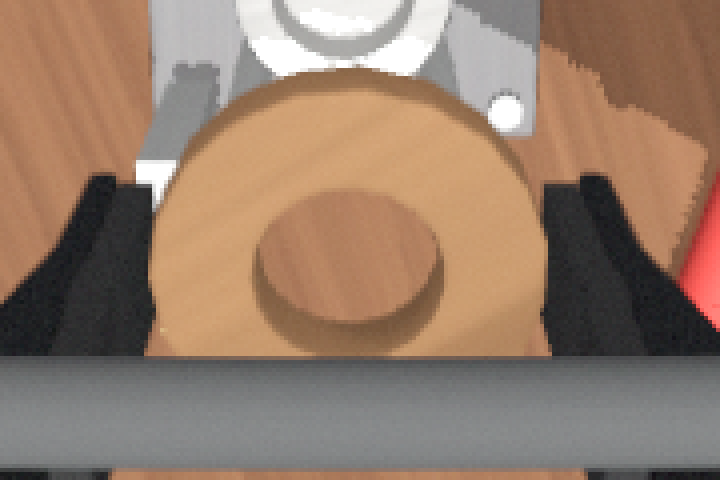

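The ring's rim is at row 222, as predicted, so it is centred in the grip. Lowering towards the post tops.

Request:
{"op": "move_arm", "data": {"series": [[[0, 0, 0], [-0.001, -0.002, 0.05], 0], [[0, 0, 0], [0, 0, 0.07], 0], [[0, 0, 0], [0, 0, 0.06], 0], [[0, 0, 0], [0, 0, 0.025], 0], [[0, 0, 0], [0, 0, 0], 0], [[0, 0, 0], [0, 0, 0], 0], [[0, 0, 0], [0, 0, 0], 0], [[0, 0, 0], [0, 0, 0], 0]]}}

```text
time_s: 19.2
tcp_pos: [0.487, 0.1957, 0.1017]
ee_rot: [[-0.321, -0.947, 0.002], [-0.947, 0.321, 0.001], [-0.002, -0.001, -1.0]]
wrist_force: [0.1, 1.2, 0.6]
gripper_width: 0.638
gripper_force: 30.0
```

```bash
python3 -c "
from h import *
over(0,.073)"
```

```text
19.2 [0.487  0.1957 0.1017] F [0.105  1.2113 0.6416] w 0.6384215428789586 yaw 161.30417836992575 zax [ 0.0019  0.0014 -1.    ]
tool delta mm [-0.0203  1.3023 28.7147] fractions [-0.      0.0026  0.0574]
```

Request:
{"op": "move_arm", "data": {"series": [[[0, 0, 0], [0, 0.0016, 0.004], 0], [[0, 0, 0], [0, 0, 0], 0], [[0, 0, 0], [0, 0, 0], 0], [[0, 0, 0], [0, 0, 0], 0], [[0, 0, 0], [0, 0, 0], 0]]}}

```text
time_s: 19.7
tcp_pos: [0.4856, 0.1959, 0.0986]
ee_rot: [[-0.32, -0.947, 0.0], [-0.947, 0.32, -0.0], [0.0, -0.0, -1.0]]
wrist_force: [-0.3, -1.5, -1.3]
gripper_width: 0.635
gripper_force: 30.0
```

```bash
python3 -c "
from h import *
over(0,.073)"
```

```text
19.7 [0.4856 0.1959 0.0986] F [-0.3356 -1.523  -1.3036] w 0.6347971183014928 yaw 161.32933490256875 zax [ 0. -0. -1.]
tool delta mm [-0.3282 -0.0525 25.5539] fractions [-0.0007 -0.0001  0.0511]
```

Request:
{"op": "move_arm", "data": {"series": [[[0, 0, 0], [-0.0006, 0, 0.01], 0], [[0, 0, 0], [0, 0, 0.012], 0], [[0, 0, 0], [0, 0, 0.012], 0], [[0, 0, 0], [0, 0, 0.012], 0], [[0, 0, 0], [0, 0, 0.012], 0], [[0, 0, 0], [0, 0, 0.01], 0], [[0, 0, 0], [0, 0, 0], 0], [[0, 0, 0], [0, 0, 0], 0], [[0, 0, 0], [0, 0, 0], 0]]}}

```text
time_s: 20.6
tcp_pos: [0.4859, 0.1963, 0.0648]
ee_rot: [[-0.32, -0.947, 0.001], [-0.947, 0.32, 0.0], [-0.001, -0.0, -1.0]]
wrist_force: [0.7, -0.2, -0.2]
gripper_width: 0.637
gripper_force: 30.0
```

```bash
python3 -c "
from h import *
over(0,.063)"
```

```text
20.6 [0.4859 0.1963 0.0648] F [ 0.728  -0.1644 -0.1757] w 0.6372618266924945 yaw 161.32488635533056 zax [ 0.0005  0.0004 -1.    ]
tool delta mm [0.1213 0.1148 1.7983] fractions [0.0002 0.0002 0.0036]
```

Request:
{"op": "move_arm", "data": {"series": [[[0, 0, 0], [0, 0, 0.003], 0], [[0, 0, 0], [0, 0, 0], 0], [[0, 0, 0], [0, 0, 0], 1], [[0, 0, 0], [0, 0, 0], 1], [[0, 0, 0], [0, 0, 0], 1], [[0, 0, 0], [0, 0, 0], 1], [[0, 0, 0], [0, 0, -0.04], 1], [[0, 0, 0], [0, 0, -0.08], 1], [[0, 0, 0], [0, 0, -0.08], 1], [[0, 0, 0], [0, 0, -0.08], 1], [[0, 0, 0], [0, 0, -0.04], 1]]}}

```text
time_s: 21.7
tcp_pos: [0.487, 0.1968, 0.2272]
ee_rot: [[-0.32, -0.947, 0.006], [-0.947, 0.32, 0.003], [-0.005, -0.004, -1.0]]
wrist_force: [-0.3, 0.7, -0.9]
gripper_width: 0.998
gripper_force: 0.0
```

Request:
{"op": "move_arm", "data": {"series": [[[0, 0, 0], [0.058, -0.061, 0], 1], [[0, 0, 0], [0.058, -0.061, 0], 1], [[0, 0, 0], [0.058, -0.061, 0], 1], [[0, 0, 0], [0.058, -0.061, 0], 1], [[0, 0, 0], [0.058, -0.061, 0], 1], [[0, 0, 0], [0.058, -0.061, 0], 1], [[0, 0, 0], [0.058, -0.061, 0], 1], [[0, 0, 0], [0.058, -0.061, 0], 1], [[0, 0, 0], [0, 0, 0], 1], [[0, 0, 0], [0, 0, 0], 1], [[0, 0, 0], [0, 0, 0], 1]]}}

```text
time_s: 22.8
tcp_pos: [0.6421, -0.1011, 0.2229]
ee_rot: [[-0.32, -0.947, -0.001], [-0.947, 0.32, 0.0], [-0.0, 0.001, -1.0]]
wrist_force: [0.4, 0.5, 0.3]
gripper_width: 1.001
gripper_force: 0.0
```

Run:
```python
from h import *
c=look(["disc_mid","stake"],n="w6")
xy=seg(c,[.624,-.1604],.028,0,.012)
fit(c,"disc_mid",xy,.028,0,.012)
t=np.linspace(0,6.28,60)
P=np.array([proj(c,[xy[0]+.028*np.cos(a),xy[1]+.028*np.sin(a),.012]) for a in t]); print(P.min(0),P.max(0))
over(n=xy,z=.003)
```

```text
disc_mid 0.89 [281.1  43.9] [ 0.5883 -0.2465  0.006 ]
disc_mid 0.82 [275.  128.1] [ 0.624  -0.1622  0.006 ]
stake 0.9 [364.   98.4] [ 0.514  -0.1612  0.    ]
seg [ 0.6243 -0.1603] px [275.2464 129.6198] [ 252  105   48   50 1832] area 1799.5 1853.1579840951017
disc_mid fit [ 0.6244 -0.16  ] score 0.61 px [275.2963 129.8476] area 1723.0 1852.1023656086763
[251.216  105.0416] [299.2672 154.1916]
23.0 [ 0.6424 -0.1007  0.2235] F [0.9817 0.6454 0.5891] w 1.0007768111848383 yaw 161.41906723164257 zax [ 0.0005  0.0001 -1.    ]
tool delta mm [ 62.2905  -1.8153 220.5235] fractions [ 0.1246 -0.0036  0.441 ]
```

Request:
{"op": "move_arm", "data": {"series": [[[0, 0, 0], [0.06, -0.0036, 0], 1], [[0, 0, 0], [0.065, 0, 0], 1], [[0, 0, 0], [0, 0, 0.08], 1], [[0, 0, 0], [0, 0, 0.08], 1], [[0, 0, 0], [0, 0, 0.08], 1], [[0, 0, 0], [0, 0, 0.08], 1], [[0, 0, 0], [0, 0, 0.06], 1], [[0, 0, 0], [0, 0, 0.04], 1], [[0, 0, 0], [0, 0, 0], 1], [[0, 0, 0], [0, 0, 0], 1], [[0, 0, 0], [0, 0, 0], 1], [[0, 0, 0], [0, 0, 0], 1]]}}

```text
time_s: 24.2
tcp_pos: [0.6255, -0.1615, 0.015]
ee_rot: [[-0.32, -0.947, 0.003], [-0.947, 0.32, -0.0], [-0.001, -0.003, -1.0]]
wrist_force: [0.3, -0.4, 0.9]
gripper_width: 1.0
gripper_force: 0.0
```

```bash
python3 -c "
from h import *
over(z=.003,n=np.array([.6243,-.1603]))"
```

```text
24.2 [ 0.6255 -0.1615  0.015 ] F [ 0.3363 -0.3849  0.8725] w 1.0002333485165784 yaw 161.34594891884433 zax [ 0.0034 -0.0002 -1.    ]
tool delta mm [-0.743   1.5124 11.9869] fractions [-0.0015  0.003   0.024 ]
```

Same behaviour as with the ring, so the same final descent and correction apply.

Request:
{"op": "move_arm", "data": {"series": [[[0, 0, 0], [-0.0015, 0, 0.014], 1], [[0, 0, 0], [0, 0, 0.008], 1], [[0, 0, 0], [0, 0, 0], 1], [[0, 0, 0], [0, 0, 0], 1], [[0, 0, 0], [0, 0, 0], 1], [[0, 0, 0], [0, 0, 0], 1]]}}

```text
time_s: 24.8
tcp_pos: [0.6246, -0.1609, 0.0021]
ee_rot: [[-0.32, -0.947, 0.0], [-0.947, 0.32, -0.0], [-0.0, -0.0, -1.0]]
wrist_force: [-0.4, -0.2, -0.7]
gripper_width: 1.001
gripper_force: 0.0
```

```bash
python3 -c "
from h import *
over(z=.003,n=np.array([.6243,-.1603]))"
```

```text
24.8 [ 0.6246 -0.1609  0.0021] F [-0.3961 -0.1607 -0.6889] w 1.0014154660503027 yaw 161.321948327181 zax [ 0.0002 -0.     -1.    ]
tool delta mm [-0.4459  0.4919 -0.8591] fractions [-0.0009  0.001  -0.0017]
```

Request:
{"op": "move_arm", "data": {"series": [[[0, 0, 0], [-0.001, 0.001, -0.002], 1], [[0, 0, 0], [0, 0, 0], 1], [[0, 0, 0], [0, 0, 0], 0], [[0, 0, 0], [0, 0, 0], 0], [[0, 0, 0], [0, 0, 0], 0], [[0, 0, 0], [0, 0, 0], 0], [[0, 0, 0], [0, 0, 0], 0], [[0, 0, 0], [0, 0, 0], 0], [[0, 0, 0], [0, 0, 0], 0], [[0, 0, 0], [0, 0, 0], 0]]}}

```text
time_s: 25.8
tcp_pos: [0.6242, -0.1602, 0.003]
ee_rot: [[-0.32, -0.947, -0.0], [-0.947, 0.32, 0.0], [0.0, 0.0, -1.0]]
wrist_force: [-0.1, 0.2, -0.1]
gripper_width: 0.631
gripper_force: 30.0
```

Request:
{"op": "move_arm", "data": {"series": [[[0, 0, 0], [0, 0, -0.03], 0], [[0, 0, 0], [0, 0, -0.08], 0], [[0, 0, 0], [0, 0, -0.08], 0], [[0, 0, 0], [0, 0, -0.08], 0], [[0, 0, 0], [0, 0, -0.08], 0], [[0, 0, 0], [0, 0, -0.05], 0], [[0, 0, 0], [0, 0, 0], 0]]}}

```text
time_s: 26.5
tcp_pos: [0.6266, -0.1607, 0.2096]
ee_rot: [[-0.32, -0.947, 0.011], [-0.948, 0.32, -0.002], [-0.002, -0.011, -1.0]]
wrist_force: [0.2, -0.4, -0.1]
gripper_width: 0.626
gripper_force: 30.0
```

Request:
{"op": "move_arm", "data": {"series": [[[0, 0, 0], [-0.073, 0.061, 0], 0], [[0, 0, 0], [-0.073, 0.061, 0], 0], [[0, 0, 0], [-0.073, 0.061, 0], 0], [[0, 0, 0], [-0.073, 0.061, 0], 0], [[0, 0, 0], [-0.073, 0.061, 0], 0], [[0, 0, 0], [-0.074, 0.062, 0], 0], [[0, 0, 0], [-0.074, 0.062, 0], 0], [[0, 0, 0], [-0.074, 0.062, 0], 0], [[0, 0, 0], [0, 0, 0], 0], [[0, 0, 0], [0, 0, 0], 0], [[0, 0, 0], [0, 0, 0], 0], [[0, 0, 0], [0, 0, 0], 0]]}}

```text
time_s: 27.7
tcp_pos: [0.4858, 0.1951, 0.2028]
ee_rot: [[-0.322, -0.947, -0.001], [-0.947, 0.322, -0.0], [0.001, 0.0, -1.0]]
wrist_force: [-1.1, -0.2, -1.0]
gripper_width: 0.625
gripper_force: 30.0
```

Run:
```python
from h import *
over(0,.11)
s=r.sense(); c=r.capture("wrist"); save(c,"w7"); R=np.array(s["ee_rot"]);p=np.array(s["tcp_pos"])
print("pred rim top",proj(c,p-R[:,2]*.009+R[:,0]*.028))
print(cv2.cvtColor(c["img"],cv2.COLOR_RGB2HSV)[205:236,277].tolist())
```

```text
27.7 [0.4858 0.1951 0.2028] F [-1.1275 -0.1759 -1.0405] w 0.6253566852739701 yaw 161.20360770287039 zax [-0.0006 -0.0005 -1.    ]
tool delta mm [-1.0674  0.3226 92.7806] fractions [-0.0021  0.0006  0.1856]
pred rim top [277.3747 222.3805]
[[23, 4, 227], [23, 4, 228], [15, 4, 231], [30, 4, 214], [30, 6, 179], [10, 27, 140], [13, 128, 118], [14, 121, 129], [14, 127, 157], [14, 121, 183], [14, 95, 201], [12, 55, 190], [15, 3, 154], [40, 5, 156], [23, 7, 155], [23, 7, 155], [18, 7, 183], [10, 4, 206], [20, 4, 211], [15, 5, 221], [23, 5, 226], [15, 5, 223], [23, 5, 223], [23, 5, 225], [23, 5, 226], [18, 6, 226], [23, 5, 226], [30, 4, 227], [23, 5, 225], [15, 5, 224], [18, 6, 225]]
```

Request:
{"op": "move_arm", "data": {"series": [[[0, 0, 0], [-0.002, 0.0006, 0.05], 0], [[0, 0, 0], [0, 0, 0.06], 0], [[0, 0, 0], [0, 0, 0.06], 0], [[0, 0, 0], [0, 0, 0.025], 0], [[0, 0, 0], [0, 0, 0], 0], [[0, 0, 0], [0, 0, 0], 0], [[0, 0, 0], [0, 0, 0], 0], [[0, 0, 0], [0, 0, 0], 0], [[0, 0, 0], [0, 0, 0], 0], [[0, 0, 0], [0, 0, 0], 0]]}}

```text
time_s: 28.75
tcp_pos: [0.4858, 0.1976, 0.1061]
ee_rot: [[-0.32, -0.947, 0.001], [-0.947, 0.32, 0.001], [-0.001, -0.001, -1.0]]
wrist_force: [0.0, -0.7, -0.8]
gripper_width: 0.626
gripper_force: 30.0
```

```bash
python3 -c "
from h import *
over(0,.078)"
```

```text
28.75 [0.4858 0.1976 0.1061] F [ 0.0178 -0.6701 -0.8282] w 0.6256869374117497 yaw 161.32947225391348 zax [ 0.0008  0.0006 -1.    ]
tool delta mm [ 1.3843 -0.4279 28.0619] fractions [ 0.0028 -0.0009  0.0561]
```

Request:
{"op": "move_arm", "data": {"series": [[[0, 0, 0], [0.002, -0.0008, 0.006], 0], [[0, 0, 0], [0, 0, 0], 0], [[0, 0, 0], [0, 0, 0], 0], [[0, 0, 0], [0, 0, 0], 0], [[0, 0, 0], [0, 0, 0], 0]]}}

```text
time_s: 29.25
tcp_pos: [0.4857, 0.1964, 0.1026]
ee_rot: [[-0.32, -0.947, 0.0], [-0.947, 0.32, 0.0], [-0.0, -0.0, -1.0]]
wrist_force: [0.6, -0.2, -0.7]
gripper_width: 0.627
gripper_force: 30.0
```

```bash
python3 -c "
from h import *
over(0,.078)"
```

```text
29.25 [0.4857 0.1964 0.1026] F [ 0.6476 -0.1613 -0.7005] w 0.6272708829524014 yaw 161.31946182202353 zax [ 0.  0. -1.]
tool delta mm [ 0.189  -0.1272 24.5561] fractions [ 0.0004 -0.0003  0.0491]
```

Request:
{"op": "move_arm", "data": {"series": [[[0, 0, 0], [0, 0, 0.01], 0], [[0, 0, 0], [0, 0, 0.012], 0], [[0, 0, 0], [0, 0, 0.012], 0], [[0, 0, 0], [0, 0, 0.01], 0], [[0, 0, 0], [0, 0, 0.008], 0], [[0, 0, 0], [0, 0, 0.002], 0], [[0, 0, 0], [0, 0, 0], 0], [[0, 0, 0], [0, 0, 0], 0], [[0, 0, 0], [0, 0, 0], 0]]}}

```text
time_s: 30.15
tcp_pos: [0.4859, 0.1965, 0.0758]
ee_rot: [[-0.32, -0.947, 0.0], [-0.947, 0.32, 0.0], [-0.0, -0.0, -1.0]]
wrist_force: [0.1, -0.3, -0.0]
gripper_width: 0.629
gripper_force: 30.0
```

```bash
python3 -c "
from h import *
over(0,.075)"
```

```text
30.15 [0.4859 0.1965 0.0758] F [ 0.0698 -0.3209 -0.009 ] w 0.6288902157551463 yaw 161.32315387647895 zax [ 0.0005  0.0004 -1.    ]
tool delta mm [ 0.3261 -0.0224  0.7702] fractions [ 0.0007 -0.      0.0015]
```

Request:
{"op": "move_arm", "data": {"series": [[[0, 0, 0], [0, 0, 0.0016], 0], [[0, 0, 0], [0, 0, 0], 0], [[0, 0, 0], [0, 0, 0], 1], [[0, 0, 0], [0, 0, 0], 1], [[0, 0, 0], [0, 0, 0], 1], [[0, 0, 0], [0, 0, 0], 1], [[0, 0, 0], [0, 0, -0.04], 1], [[0, 0, 0], [0, 0, -0.06], 0.15], [[0, 0, 0], [0, 0, 0], 0.15], [[0, 0, 0], [0, 0, 0], 0.15], [[0, 0, 0], [0, 0, 0], 0.15], [[0, 0, 0], [0, 0, 0], 0.15]]}}

```text
time_s: 31.35
tcp_pos: [0.4851, 0.196, 0.1238]
ee_rot: [[-0.32, -0.947, -0.002], [-0.947, 0.32, -0.001], [0.002, 0.001, -1.0]]
wrist_force: [-0.2, 0.1, 0.4]
gripper_width: 0.629
gripper_force: 0.0
```

Request:
{"op": "move_arm", "data": {"series": [[[0, 0, 0], [0, 0, 0], 0.15], [[0, 0, 0], [0, 0, 0], 0.15], [[0, 0, 0], [0, 0, 0], 0.15], [[0, 0, 0], [0, 0, 0], 0.15], [[0, 0, 0], [0, 0, 0], 0.15]]}}

```text
time_s: 31.85
tcp_pos: [0.4857, 0.1964, 0.1247]
ee_rot: [[-0.32, -0.947, -0.0], [-0.947, 0.32, -0.0], [0.0, 0.0, -1.0]]
wrist_force: [-0.8, -0.7, 0.0]
gripper_width: 0.195
gripper_force: 0.0
```

Run:
```python
from h import *
over(0,.089)
c=r.capture("scene"); w=r.capture("wrist")
a=cv2.resize(c["img"][110:200,260:360],(400,360),interpolation=cv2.INTER_CUBIC); b=cv2.resize(w["img"][190:340,190:357],(400,360))
cv2.imwrite("pics/st.png",np.hstack([a,b])[:,:,::-1])
```

```text
31.85 [0.4857 0.1964 0.1247] F [-0.7654 -0.7004  0.0025] w 0.19507272769452627 yaw 161.32268317960197 zax [-0.0001 -0.0001 -1.    ]
tool delta mm [ 0.1384 -0.1496 35.6982] fractions [ 0.0003 -0.0003  0.0714]
```

View pics/st.png

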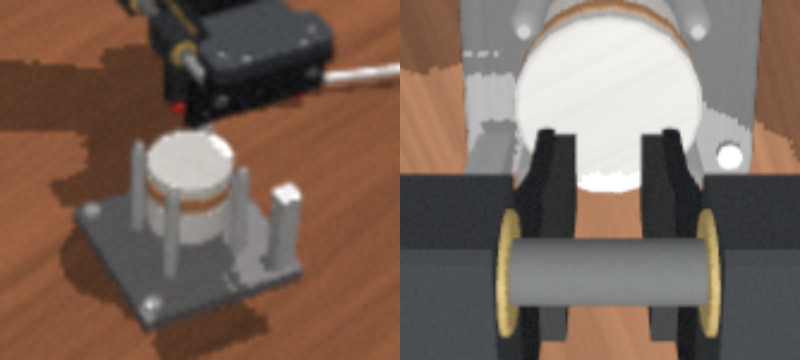

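The picture shows drum, ring and disc seated flat between the posts (left panel, about (190,190)), and the fingertips over the disc. Now I press.

Request:
{"op": "move_arm", "data": {"series": [[[0, 0, 0], [0, 0, 0.02], 0.15], [[0, 0, 0], [0, 0, 0.03], 0.15], [[0, 0, 0], [0, 0, 0.014], 0.15], [[0, 0, 0], [0, 0, 0.006], 0.15], [[0, 0, 0], [0, 0, 0.004], 0.15], [[0, 0, 0], [0, 0, 0], 0.15], [[0, 0, 0], [0, 0, 0], 0.15], [[0, 0, 0], [0, 0, 0], 0.15]]}}

```text
time_s: 32.75
tcp_pos: [0.486, 0.1966, 0.0882]
ee_rot: [[-0.32, -0.947, 0.001], [-0.947, 0.32, 0.001], [-0.001, -0.001, -1.0]]
wrist_force: [0.2, 0.4, -0.2]
gripper_width: 0.147
gripper_force: 0.0
```

Request:
{"op": "move_arm", "data": {"series": [[[0, 0, 0], [0, 0, 0.004], 0.15], [[0, 0, 0], [0, 0, 0.004], 0.15], [[0, 0, 0], [0, 0, 0.004], 0.15], [[0, 0, 0], [0, 0, 0.004], 0.15], [[0, 0, 0], [0, 0, 0], 0.15], [[0, 0, 0], [0, 0, 0], 0.15], [[0, 0, 0], [0, 0, 0], 0.15], [[0, 0, 0], [0, 0, 0], 0.15]]}}

```text
time_s: 33.55
tcp_pos: [0.4859, 0.1965, 0.0804]
ee_rot: [[-0.32, -0.947, 0.001], [-0.947, 0.32, 0.0], [-0.0, -0.001, -1.0]]
wrist_force: [-1.6, 0.4, 6.4]
gripper_width: 0.149
gripper_force: 2.9
```

```bash
python3 -c "
from h import *
over(0,.074)"
```

```text
33.55 [0.4859 0.1965 0.0804] F [-1.5819  0.3817  6.4326] w 0.1493141152670963 yaw 161.34655028636845 zax [ 0.0007  0.0001 -1.    ]
tool delta mm [0.3663 0.0329 6.3765] fractions [0.0007 0.0001 0.0128]
```

Request:
{"op": "move_arm", "data": {"series": [[[0, 0, 0], [0, 0, 0.004], 0.15], [[0, 0, 0], [0, 0, 0.004], 0.15], [[0, 0, 0], [0, 0, 0.004], 0.15], [[0, 0, 0], [0, 0, 0.001], 0.15], [[0, 0, 0], [0, 0, 0], 0.15], [[0, 0, 0], [0, 0, 0], 0.15], [[0, 0, 0], [0, 0, 0], 0.15], [[0, 0, 0], [0, 0, 0], 0.15], [[0, 0, 0], [0, 0, 0], 0.15], [[0, 0, 0], [0, 0, 0], 0.15]]}}

```text
time_s: 34.55
tcp_pos: [0.486, 0.1966, 0.0747]
ee_rot: [[-0.32, -0.948, 0.001], [-0.948, 0.32, 0.0], [-0.001, -0.001, -1.0]]
wrist_force: [-3.4, -1.9, 10.7]
gripper_width: 0.15
gripper_force: 5.4
```

```bash
python3 -c "
from h import *
over(0,.074)"
```

```text
34.55 [0.486  0.1966 0.0747] F [-3.3941 -1.926  10.6816] w 0.15029688153903403 yaw 161.36601760662106 zax [ 0.0011  0.0002 -1.    ]
tool delta mm [0.4151 0.1167 0.7423] fractions [0.0008 0.0002 0.0015]
```

Request:
{"op": "move_arm", "data": {"series": [[[0, 0, 0], [0, 0, 0.0015], 0.15], [[0, 0, 0], [0, 0, 0], 0.15], [[0, 0, 0], [0, 0, 0], 0.15], [[0, 0, 0], [0, 0, 0], 0.15], [[0, 0, 0], [0, 0, 0], 0.15], [[0, 0, 0], [0, 0, 0], 0.15], [[0, 0, 0], [0, 0, 0], 0.15], [[0, 0, 0], [0, 0, 0], 0.15], [[0, 0, 0], [0, 0, 0], 0.15], [[0, 0, 0], [0, 0, 0], 0.15]]}}

```text
time_s: 35.55
tcp_pos: [0.4861, 0.1966, 0.0741]
ee_rot: [[-0.32, -0.948, 0.001], [-0.948, 0.32, 0.0], [-0.001, -0.001, -1.0]]
wrist_force: [-4.0, -1.1, 11.5]
gripper_width: 0.149
gripper_force: 5.7
```

```bash
python3 -c "
from h import *
over(0,.074)"
```

```text
35.55 [0.4861 0.1966 0.0741] F [-4.0263 -1.1294 11.4886] w 0.14943264436644796 yaw 161.3646289236575 zax [ 0.0011  0.0002 -1.    ]
tool delta mm [0.4203 0.1392 0.0927] fractions [0.0008 0.0003 0.0002]
```

Run:
```python
from h import *
c=r.capture("scene"); a=cv2.resize(c["img"][110:200,260:360],(660,594),interpolation=cv2.INTER_CUBIC)
cv2.imwrite("pics/fin.png",a[:,:,::-1])
```

```text
(no output)
```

View pics/fin.png

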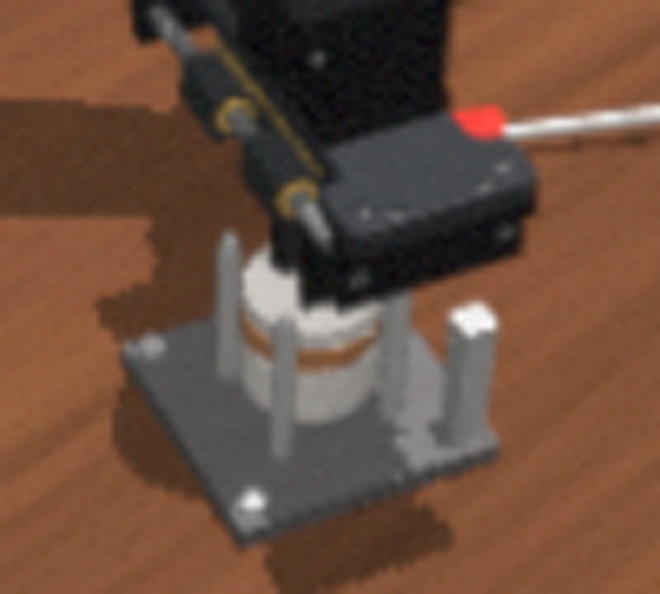

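The stack at (315,335) is intact and pressed, with the fingers on the disc and the disc top about level with the block at (473,318). Handing in.

```bash
python3 -c "
from h import *
s=r.sense(); print(s['tcp_pos'],s['wrist_force']); print(r.finish_job())"
```

```text
[0.4861 0.1965 0.0741] [-3.4805 -0.4196 11.0418]
the job is handed in; nothing more can be done
None
```

I stacked the drum, spacer and disc in the nest in that order, pressed them about 10 mm down until the disc top was level with the setting block (fingertips at 74.1 mm; block top is 74 mm), and handed the job in at about 36 s with the stack still held under about 11 N.

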